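# Set a depth probe's stop in a leaning dry-block well

## Task

Set the sliding brass stop of the blue-handled depth probe for the red-ringed well of the dry block: take the probe from its stand, lower its rod along the leaning well until it bottoms out, so that the block's face pushes the collar up the rod, and hold it there for about two seconds without pressing hard. Then draw it out and hang it back in the fork stand as it was, upright with its flange flat on both prongs, leaving the stop as the well set it. Leave the jar, the dropper bottle and the tape where they are.

Things in the scene. Friction and masses are not known exactly. Their poses are not given: they have to be found in the camera images.
- probe: Depth probe, 0.11 kg, 157 mm long, hanging upright in the stand at the start. Origin: underside of its steel flange, on the axis; z runs from tip to handle. Flange 42 mm across, z 0 to 6 mm. Above it a square blue handle, 20 x 20 mm, z 6 to 54 mm, flats facing the body's x and y axes, black button on top. Below: steel rod 8 mm across, slightly tapered tip at z = -100 mm.
- probe_tip (a point): The tip of the probe's rod, on its axis.
- stop (a joint): Brass stop collar on the probe's rod, 22 mm across, 14 mm long: distance in m from the rod's tip to the collar's lower face (0 to 0.085). It starts near the tip, slides along the rod against a friction of about 3 N and stays where it is left.
- stop_face (a point): Centre of the collar's lower face, on the rod's axis.
- stand: Fixed fork stand: base plate 110 x 90 x 12 mm; flat grey fork, top 125 mm above the bench, 10 mm thick, 76 mm wide, on a steel column behind. Its slot is 30 mm wide, runs along the stand's x axis and is open towards -x. Origin: on the bench under the seat.
- stand_seat (a point): Where the probe hangs: top face of the fork, middle of the slot, 16 mm in front of the slot's back end and 30 mm behind its open end. The flange rests on both prongs; rod and collar hang free in the slot (collar clears each prong by 4 mm).
- dry_block: Fixed dry block: white housing 150 x 158 x 40 mm with an aluminium insert (50 x 138 x 76 mm) leaning 28 degrees, top towards the block's -x (roughly to the robot's right). In its sloping top face three blind wells in a row along y, 46 mm apart, 12 mm bore, 2 mm chamfer, square to the face: axis pointing out (-0.469, 0, 0.883) in the block's frame. Origin: bench level, under the middle.
- red_ring: Thin red ring, 38 mm across outside, lying on the sloping face round the mouth of the well to be used (any of the three). Origin: centre of that well's mouth. Its x axis is the block's x axis, level (the lean is not in its orientation).
- far_mouth (a point): Centre of the mouth of the well farthest from the robot (block's -y end), in the sloping face.
- far_floor (a point): Centre of the flat floor of the well farthest from the robot (block's -y end), 44 mm deep measured along its axis.
- middle_mouth (a point): Centre of the mouth of the well in the middle, in the sloping face.
- middle_floor (a point): Centre of the flat floor of the well in the middle, 53 mm deep measured along its axis.
- near_mouth (a point): Centre of the mouth of the well nearest the robot (block's +y end), in the sloping face.
- near_floor (a point): Centre of the flat floor of the well nearest the robot (block's +y end), 62 mm deep measured along its axis.
- jar: Bystander: loose lidded specimen jar, 62 mm across, 72 mm high. Origin: centre of its underside.
- saline: Bystander: loose small dropper bottle with red cap, 30 mm across, 50 mm high. Origin: centre of its underside.
- tape: Bystander: loose roll of tape lying flat, 100 mm across, 25 mm high. Origin: centre of its underside.
There are look-alikes about, which are no part of the job. What is shaped like the stand but brown or turquoise is not meant.

How it is judged:
By the outcome, as a careful person would: the job done as asked, in the order asked, and still so for the second after the job is handed in, with the robot touching nothing.
It also fails if it takes over 61 s, if anything falls off the work surface, if the arm or the gripper's body presses on something with over 40 N, if the wrist force passes 120 N, or if a joint passes its speed limit or range.

## Robot

A 7-joint arm with a two-finger parallel gripper is mounted at the origin on the work surface; the furniture and walls round the work are solid. World frame = base frame: x ahead of the robot, y to its left, z up, the work surface at z = 0. Lengths are in m, angles in rad, forces in N, time in s.
With the tool pointing down it reaches from about 0.4 to 0.925 m from the base axis. Payload 5.6 kg.
Tool frame: the origin (TCP) lies on the centre line of the jaws, within the pads' length; the fingertips stand manip.tips_ahead ahead of it and the grasp point (between the pads) lies 5 mm behind it (manip.tips_ahead is the distance from the TCP to the fingertips, in m); z points along the fingers, y is the direction in which the jaws open and shut (so a half turn about z gives the same grasp; the last joint's range is limited). The gripper opens to 85 mm and grips with 20 to 120 N. Pads are 22 mm wide; open, the fingers measure 114 mm over their backs; the gripper's body (76 mm by 85 mm) begins 54 mm behind the grasp point. The pads swing forward as they close: fully open they stand 13 mm farther back than shut.
Start: joints at [-1.275, 0.468, -0.012, 1.603, 0.006, 1.071, -0.056], TCP at [0.216, 0.613, 0.245] pointing down, gripper open.
Joint ranges: [-2.53, 2.53], [-0.31, 2.02], [-1.57, 1.55], [0.28, 2.44], [-1.29, 4.43], [0.15, 1.84], [-2.92, 2.92]. Speed limits (rad/s): [2.57, 2.57, 3.14, 3.14, 3.14, 3.14, 3.14].

## Interface

Orientations are given as a unit quaternion [w, x, y, z].
In Python, from cell import telemetry, eyes, manip gives the robot as it stands.
- The arm moves only by the tool move_arm, never from a script. Its argument "plan" is a list of rows, each a list of 3 entries, a list of its own where there are three numbers: the opening in per cent of the stroke, from 0 (shut) to 100 (fully open), then the shift along the tool's x, y, z in units of 40 mm (1.0 is 40 mm), then the turn, a rotation vector about the tool's x, y, z in rad. A call has 1 to 5 rows; each row shifts and turns the pose as measured when the row begins, along the tool's axes as they then stand; what a row does not reach is not made up. A row lasts 1/12 s, in which the tool goes at most 41.7 mm and 7.16 degrees, less where a joint would pass 70% of its speed; a pose out of reach is approached as far as the arm can. A call is refused whole if a number of a shift passes 1 or a number of a turn 0.125, either way. A call with a gripper value outside its range is refused whole. The fingers move at their own pace and stop on an object; "squeeze" is the grip in N (left out, the last holds). Time passes only in rows, so rows that do not move let the fingers close. It gives the time, the measured TCP pose, the force and the opening at its end, in the units of the state.
- telemetry.get_state(): the state, without advancing time (a new reading comes with each control period).
- eyes.get_image(name): name is "scene" or "top" or "wrist"; returns (picture, depth): 400x640x3 uint8, red, green, blue; 400x640 float32, m along the optical axis (not along the pixel's ray), 0 where there is no reading.
- eyes.camera_params(name): a dict with "fov_y" (degrees; the focal length in pixels is half the picture's height over the tangent of half this angle, whatever the lens; pixels are square), "cx", "cy" (the principal point, pixels), "pose" (4x4, takes a point from camera to world coordinates). Camera axes: x right, y down, z forward; pixel columns grow to the right and rows downward; lengths in m; the calibration is good to about 2 mm. A picture is of the moment at which its call begins: read the wrist's pose just before it. camera_params takes no time and is no camera call; for the wrist camera it gives the pose at the moment of the call.
- manip.sign_off(): hands the job in, once; it reports no verdict.
The state is a dict: "time_s": time; "qpos": joint angles; "joint_velocities": joint speeds; "joint_torque": joint torques, N m; "tool_pos": TCP position; "tcp_rot": TCP orientation; "wrist_force": force on the tool from outside, world axes, zero at the start; "ft_torque": the same for the moment, N m; "finger_gap": opening from 0.0 (shut) to 1.0 (fully open).
Only numpy, scipy, OpenCV 4.12 (cv2) and the standard library are available. Lean on these libraries where they do the work, as an engineer would, in place of code of your own. Each camera call takes 0.05 s, during which the arm holds its last target. There are 200 camera calls.

## Working session

There is one attempt and no reset: what is moved stays moved. The work goes in short steps, Python scripts to look and compute and a tool call to move; the robot and the scene stay as the last step left them, time stands still between calls to the robot, and variables do not carry over. Pictures are saved under pics/ and viewed, on a budget of 10 in all, crops included, one or two more only if the job needs it, and the job is handed in when it is done.

Besides the shell and the picture viewer there is one more tool, called as name(argument=value, ...) on one line, values as JSON. move_arm: Moves the arm, as the interface text tells. Its arguments: {"type":"object","properties":{"plan":{"type":"array"},"squeeze":{"type":"number"}},"required":["plan"]}

```bash
ls; mkdir -p pics
cat > h.py <<'E'
import numpy as np, cv2
from scipy.spatial.transform import Rotation as R
from cell import telemetry, eyes, manip
def cam(n):
    p=eyes.camera_params(n); im,d=eyes.get_image(n); np.savez('last_'+n,im=im,d=d,**{k:np.array(p[k]) for k in('fov_y','cx','cy','pose')}); return im,d
def pts(n):
    z=np.load('last_'+n+'.npz'); d=z['d']; f=200/np.tan(np.radians(z['fov_y'])/2)
    v,u=np.mgrid[:400,:640]; P=np.stack([(u-z['cx'])/f*d,(v-z['cy'])/f*d,d],-1)
    T=z['pose']; return P@T[:3,:3].T+T[:3,3], z['im'], d
def rot():
    q=np.array(telemetry.get_state()['tcp_rot']); return R.from_quat(q[[1,2,3,0]])
def st():
    s=telemetry.get_state(); print('t',s['time_s'],'tcp',np.round(s['tool_pos'],4),'F',np.round(s['wrist_force'],1),'gap',round(s['finger_gap'],3)); print('R',rot().as_matrix().round(3).tolist())
E
python3 - <<'E'
from h import *
st(); print(manip.tips_ahead)
for n in('scene','top'):
    im,d=cam(n); p=eyes.camera_params(n); print(n,p['fov_y'],p['cx'],p['cy'],np.round(p['pose'],3).tolist()); cv2.imwrite(f'pics/{n}1.png',cv2.resize(im[:,:,::-1],(800,500)))
E
```

```text
pics
t 0.0 tcp [0.216  0.6125 0.2443] F [-0.2  0.4  0.1] gap 1.001
R [[-0.943, 0.332, -0.0], [0.332, 0.943, -0.002], [-0.0, -0.002, -1.0]]
0.014
scene 57.54647027172768 321.29007714227583 200.35518294552222 [[0.725, -0.543, 0.422, -0.061], [-0.688, -0.579, 0.437, -0.783], [0.007, -0.608, -0.794, 1.069], [0.0, 0.0, 0.0, 1.0]]
top 54.46622593157514 319.1999865518854 200.2407835915457 [[0.022, -0.979, 0.203, 0.2], [-1.0, -0.021, 0.008, -0.256], [-0.004, -0.203, -0.979, 1.331], [0.0, 0.0, 0.0, 1.0]]
```

View pics/scene1.png

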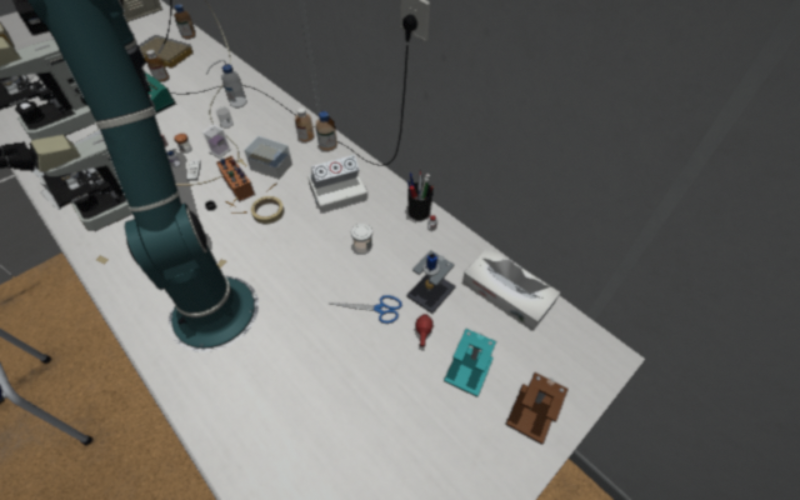

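View pics/top1.png

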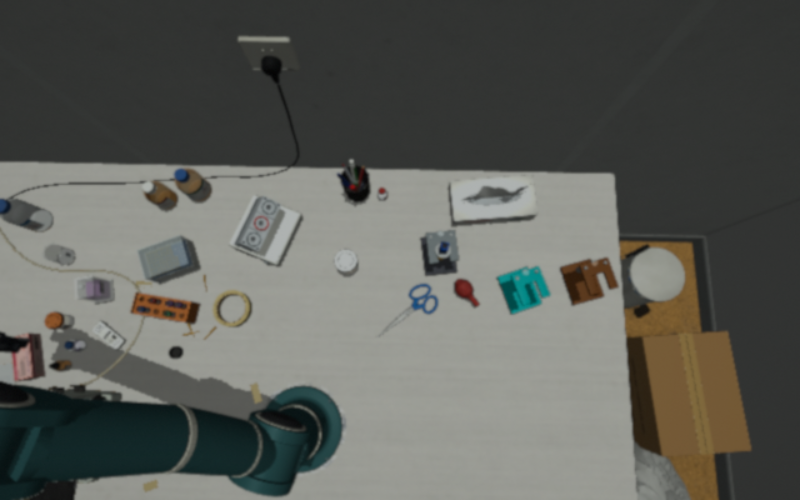

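The scene picture has the dry block at about (337,180) with wells at (322,170), (335,168) and (348,163). The grey stand with the blue handle is at (432,270). The turquoise stand (470,360) and the brown one (538,405) are the look-alikes. In the top picture the block is at (265,228) and the grey stand at (440,250). I'll confirm both in one enlarged composite.

Run:
```python
from h import *
def crop(n,u,v,w=64,h=48):
    im=np.load(f'last_{n}.npz')['im'][v-h//2:v+h//2,u-w//2:u+w//2,::-1]
    return cv2.resize(im,(400,300),interpolation=cv2.INTER_CUBIC)
a=np.hstack([crop('top',212,182),crop('top',352,200)]);b=np.hstack([crop('scene',268,146),crop('scene',345,222)])
cv2.imwrite('pics/c1.png',np.vstack([a,b]))
```

```text
(no output)
```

View pics/c1.png

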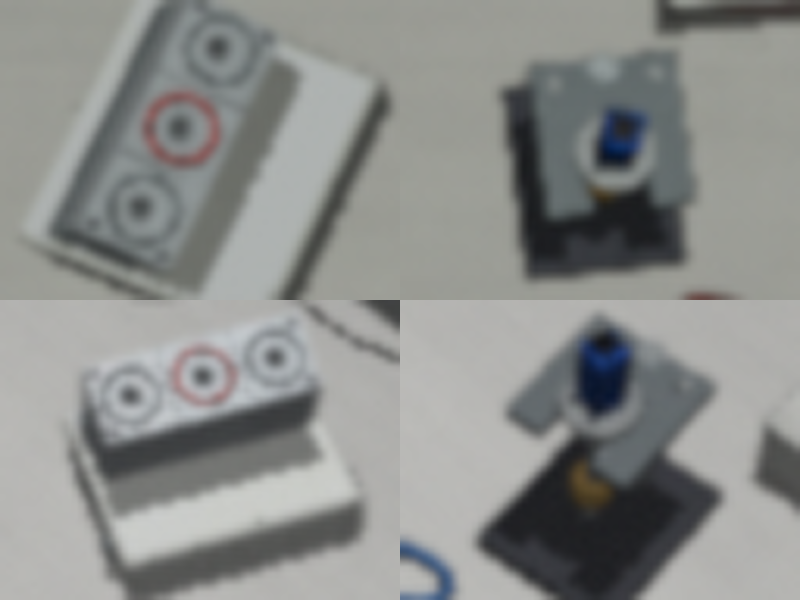

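The composite shows the red ring round the middle well: panel (181,129) is top px (209.0,178.6) and scene px (268.6,134.2). The plain wells sit either side of it. The grey fork holds the blue-handled probe, and its slot opens towards the robot. That matches the description, so the turquoise and brown stands are out.

Run:
```python
from h import *
def proj(n):
    z=np.load(f'last_{n}.npz'); f=200/np.tan(np.radians(z['fov_y'])/2); K=np.array([[f,0,z['cx']],[0,f,z['cy']],[0,0,1]]); return K@np.linalg.inv(z['pose'])[:3]
A,B=proj('top'),proj('scene')
def tri(a,b):
    X=cv2.triangulatePoints(A,B,np.float64(a).reshape(2,1),np.float64(b).reshape(2,1))[:,0]; return X[:3]/X[3]
for nm,a,b in [('mid',(209,178.6),(268.6,134.2)),('w1',(214.7,165.7),(279.8,131)),('w2',(202.7,191.1),(256.8,137.2)),('flange',(354.4,201.1),(345,214.8))]: print(nm,tri(a,b).round(4))
for n,c in(('top',(209,178.6)),('scene',(268.6,134.2))):
    P,im,d=pts(n); u,v=map(int,np.round(c)); q=P[v-14:v+15,u-12:u+13].reshape(-1,3)
    q=q[(q[:,2]>.05)&(q[:,2]<.16)]; m=np.median(q[:,2])
    for _ in range(6):
        c0=q.mean(0); nn=np.linalg.svd(q-c0)[2][2]; nn*=np.sign(nn[2]); r=np.abs((q-c0)@nn); q=q[r<max(.003,np.median(r)*1.5)]
    print(n,'plane n',nn.round(3),'c',c0.round(4),len(q),'tilt',np.degrees(np.arccos(nn[2])))
for n in('top','scene'):
    P,im,d=pts(n); u,v=(352,200) if n=='top' else (345,222)
    q=P[v-40:v+40,u-40:u+40].reshape(-1,3)
    f=q[np.abs(q[:,2]-.125)<.004]; print(n,'fork',len(f),f.mean(0).round(4),cv2.minAreaRect(np.float32(f[:,:2]*1000)))
    h=q[(q[:,2]>.16)&(q[:,2]<.2)]; print('handle',len(h),h.mean(0).round(4),h.max(0).round(4),h.min(0).round(4))
    q=P[140:220,170:255].reshape(-1,3) if n=='top' else P[110:180,235:305].reshape(-1,3)
    f=q[np.abs(q[:,2]-.04)<.004]; print(n,'housing',len(f),cv2.minAreaRect(np.float32(f[:,:2]*1000)))
```

```text
mid [0.5174 0.1117 0.1157]
w1 [0.561  0.0969 0.115 ]
w2 [0.475  0.1289 0.1157]
flange [ 0.4507 -0.358   0.1309]
top plane n [0.393 0.426 0.815] c [0.5235 0.1152 0.109 ] 103 tilt 35.42408690035755
scene plane n [-0.205 -0.804  0.558] c [0.5242 0.1139 0.1152] 98 tilt 56.06762778923093
top fork 389 [ 0.4678 -0.3548  0.1252] ((464.5963439941406, -355.0802917480469), (82.4420166015625, 76.07611846923828), 7.6327595710754395)
handle 51 [ 0.4514 -0.3558  0.1779] [ 0.4643 -0.3456  0.1854] [ 0.4419 -0.3672  0.1607]
top housing 925 ((520.8488159179688, 124.23210906982422), (149.51254272460938, 156.89529418945312), 69.00308990478516)
scene fork 284 [ 0.4644 -0.3627  0.1262] ((464.0087890625, -356.78326416015625), (82.57218170166016, 75.52826690673828), 7.757185935974121)
handle 64 [ 0.4507 -0.3596  0.1752] [ 0.4623 -0.3439  0.1847] [ 0.4417 -0.3685  0.1604]
scene housing 571 ((578.146728515625, 160.20274353027344), (332.31915283203125, 220.0635528564453), 40.479400634765625)
```

move_arm(plan=[[100,[-0.95,-0.1,-0.25],[0,0,0]],[100,[-0.95,-0.1,-0.25],[0,0,0]],[100,[-0.95,-0.1,-0.25],[0,0,0]],[100,[-0.95,-0.1,-0.25],[0,0,0]],[100,[-0.95,-0.1,-0.25],[0,0,0]]], squeeze=50)

```text
time_s: 0.52
tool_pos: [0.38, 0.5338, 0.2892]
tcp_rot: [-0.005, 0.157, 0.988, -0.005]
wrist_force: [-0.0, 0.1, 0.1]
finger_gap: 1.003
```

move_arm(plan=[[100,[-0.7,-0.7,-0.1],[0,0,0]],[100,[-0.7,-0.7,-0.1],[0,0,0]],[100,[-0.3,-0.9,0],[0,0,0]],[100,[-0.3,-0.9,0],[0,0,0]],[100,[-0.3,-0.9,0],[0,0,0]]])

```text
time_s: 0.93
tool_pos: [0.4263, 0.3421, 0.2969]
tcp_rot: [-0.003, 0.16, 0.987, -0.005]
wrist_force: [0.8, 0.1, 0.8]
finger_gap: 0.999
```

move_arm(plan=[[100,[-0.4,-0.9,0],[0,0,0]],[100,[-0.4,-0.9,0],[0,0,0]],[100,[-0.4,-0.9,0],[0,0,0]],[100,[-0.4,-0.9,0],[0,0,0]],[100,[-0.35,-0.9,0],[0,0,0]]])

```text
time_s: 1.35
tool_pos: [0.4411, 0.1364, 0.2969]
tcp_rot: [-0.005, 0.16, 0.987, -0.005]
wrist_force: [0.9, -0.7, 1.5]
finger_gap: 1.0
```

move_arm(plan=[[100,[-0.33,-0.94,0],[0,0,0]],[100,[-0.33,-0.94,0],[0,0,0]],[100,[-0.33,-0.94,0],[0,0,0]],[100,[-0.33,-0.94,0],[0,0,0]],[100,[-0.33,-0.94,0],[0,0,0]]])

```text
time_s: 1.77
tool_pos: [0.4414, -0.0716, 0.2983]
tcp_rot: [-0.005, 0.159, 0.987, -0.004]
wrist_force: [0.3, -0.0, -0.1]
finger_gap: 1.001
```

move_arm(plan=[[100,[-0.33,-0.94,0],[0,0,0]],[100,[-0.33,-0.9,0],[0,0,-0.12]],[100,[-0.2,-0.95,0],[0,0,-0.12]],[100,[0,-0.5,0],[0,0,-0.12]],[100,[0,0,0],[0,0,-0.12]]])

```text
time_s: 2.18
tool_pos: [0.4367, -0.209, 0.2994]
tcp_rot: [-0.006, -0.061, 0.998, -0.005]
wrist_force: [0.5, 0.5, -0.6]
finger_gap: 1.0
```

Run:
```python
from h import *
st(); im,d=cam('wrist'); p=eyes.camera_params('wrist'); print(p['fov_y'],np.round(p['pose'],3).tolist())
cv2.imwrite('pics/w1.png',im[:,:,::-1])
```

```text
t 2.1833 tcp [ 0.4367 -0.209   0.2994] F [ 0.5  0.5 -0.6] gap 1.0
R [[-0.993, -0.122, -0.01], [-0.121, 0.993, -0.01], [0.012, -0.009, -1.0]]
71.7088195366984 [[-0.129, 0.953, 0.275, 0.365], [0.992, 0.126, 0.028, -0.215], [-0.008, 0.276, -0.961, 0.429], [0.0, 0.0, 0.0, 1.0]]
```

View pics/w1.png

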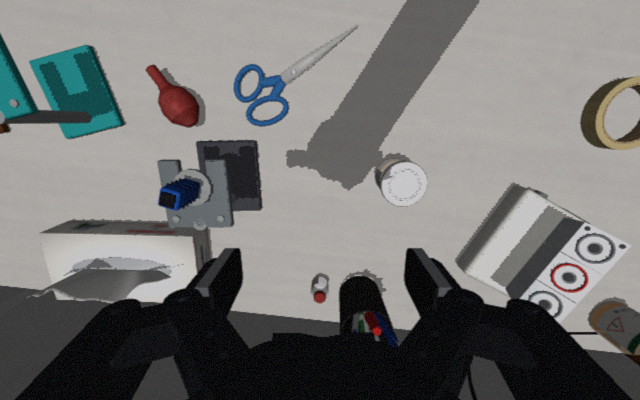

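The wrist view shows the probe handle top at (170,198), the flange centre near (192,188) and the fork slot opening upwards (−x). The red ring is at (570,277). I'll measure from this view.

```bash
cat >> h.py <<'E'
def handle(n='wrist',c=(.452,-.3575)):
    P,im,d=pts(n); q=P.reshape(-1,3); m=(d.ravel()>0)&(np.hypot(q[:,0]-c[0],q[:,1]-c[1])<.06); I=im.reshape(-1,3).astype(int)
    b=m&(I[:,2]>I[:,0]+25)&(q[:,2]>.135); h=q[b]
    print('handle n',len(h),'z',h[:,2].min().round(4),h[:,2].max().round(4),cv2.minAreaRect(np.float32(h[:,:2]*1000)))
    t=q[m&(q[:,2]>.172)]; print('top',len(t),t.mean(0).round(4),cv2.minAreaRect(np.float32(t[:,:2]*1000)))
    f=q[m&(np.abs(q[:,2]-.131)<.0025)]
    if len(f)>5: print('flange',len(f),cv2.minEnclosingCircle(np.float32(f[:,:2]*1000)))
    f=q[m&(np.abs(q[:,2]-.125)<.0025)]; print('fork',len(f),f[:,2].mean(),cv2.minAreaRect(np.float32(f[:,:2]*1000)))
def wells():
    P,im,d=pts('wrist'); I=im.astype(int); red=(I[...,0]>I[...,1]+50)&(d>0)&(np.hypot(P[...,0]-.518,P[...,1]-.112)<.03)
    r=P[red]; c0=r.mean(0); nn=np.linalg.svd(r-c0)[2][2]; nn*=np.sign(nn[2]); print('ring',len(r),c0.round(4),'n',nn.round(3))
    ax=np.array([-.168,-.438,.883]); Q=P-c0; m=(d>0)&(np.abs(Q@ax)<.006)&(np.linalg.norm(Q,axis=-1)<.08)
    q=P[m]; c1=q.mean(0); nn=np.linalg.svd(q-c1)[2][2]; nn*=np.sign(nn[2]); print('face',len(q),c1.round(4),nn.round(3),'tilt',np.degrees(np.arccos(nn[2])),'yaw',np.degrees(np.arctan2(-nn[1],-nn[0])))
    h=P[(d>0)&(np.abs(P[...,2]-.04)<.003)&(np.hypot(P[...,0]-.52,P[...,1]-.124)<.13)]; print('housing',len(h),cv2.minAreaRect(np.float32(h[:,:2]*1000)))
    mk=np.argwhere(red)[:,::-1]; print('ring ellipse px',cv2.fitEllipse(np.float32(mk)))
E
python3 -c "
from h import *
handle(); wells()"
```

```text
handle n 672 z 0.1351 0.1826 ((452.94818115234375, -353.55755615234375), (20.242544174194336, 19.82099151611328), 79.81428527832031)
top 486 [ 0.4518 -0.3519  0.1791] ((453.0754699707031, -353.8347473144531), (19.7337703704834, 19.407371520996094), 79.21124267578125)
flange 554 ((465.7592468261719, -359.09051513671875), 34.01377868652344)
fork 2681 0.12509620837484503 ((464.981201171875, -352.5975341796875), (83.01010131835938, 76.16551208496094), 7.711568832397461)
ring 228 [0.5166 0.1134 0.1171] n [-0.165 -0.447  0.879]
face 4664 [0.5066 0.1184 0.1151] [-0.169 -0.44   0.882] tilt 28.088532765294698 yaw 68.986607856195
housing 4698 ((513.394287109375, 105.83448791503906), (105.0733642578125, 155.25885009765625), 68.57987213134766)
ring ellipse px ((569.2108764648438, 277.61572265625), (26.530887603759766, 34.85133743286133), 101.83847045898438)
```

move_arm(plan=[[100,[0,-0.9,0],[0,0,0]],[100,[0,-0.9,0],[0,0,0]],[100,[0,-0.9,0],[0,0,0]],[100,[-0.2,-0.8,0.2],[0,0,0]],[100,[0,0,0],[0,0,0]]])

```text
time_s: 2.65
tool_pos: [0.465, -0.345, 0.2897]
tcp_rot: [-0.006, -0.063, 0.998, -0.002]
wrist_force: [-1.2, 0.6, -1.0]
finger_gap: 0.997
```

Run:
```python
from h import *
st(); im,d=cam('wrist'); cv2.imwrite('pics/w2.png',im[:,:,::-1]); handle()
```

```text
t 2.65 tcp [ 0.465  -0.345   0.2897] F [-1.2  0.6 -1. ] gap 0.997
R [[-0.992, -0.127, -0.012], [-0.127, 0.992, -0.005], [0.012, -0.003, -1.0]]
handle n 341 z 0.1362 0.1828 ((453.22625732421875, -355.055419921875), (19.359622955322266, 20.327041625976562), 78.86876678466797)
top 35830 [ 0.4564 -0.3627  0.3508] ((460.36810302734375, -356.2349548339844), (36.70545196533203, 119.84112548828125), 9.112550735473633)
flange 599 ((461.7382507324219, -345.39752197265625), 32.900150299072266)
fork 3327 0.12500312798431804 ((465.0364074707031, -353.0252990722656), (82.86790466308594, 75.9652328491211), 8.227973937988281)
```

View pics/w2.png

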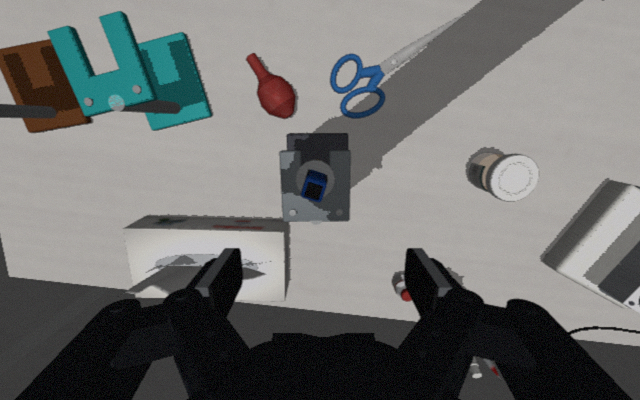

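Here the handle top is at (314,185), turned about 18° from the jaws. The fork is at (316,185) and the jaw centre column is about 323. Next I align over the handle and part-descend.

move_arm(plan=[[100,[0.34,-0.22,0],[-0.003,-0.012,0.11]],[100,[0,0,0.4],[0,0,0.11]],[100,[0,0,0.8],[0,0,0.1]],[100,[0,0,0.8],[0,0,0]],[100,[0,0,0],[0,0,0]]])

```text
time_s: 3.12
tool_pos: [0.4544, -0.3468, 0.2092]
tcp_rot: [0.002, 0.106, 0.994, 0.003]
wrist_force: [-0.5, 1.0, -0.6]
finger_gap: 1.0
```

Run:
```python
from h import *
st(); im,d=cam('wrist'); cv2.imwrite('pics/w3.png',im[:,:,::-1])
P,im,d=pts('wrist'); q=P.reshape(-1,3); I=im.reshape(-1,3).astype(int)
b=(d.ravel()>0)&(np.hypot(q[:,0]-.4525,q[:,1]+.3555)<.03)&(I[:,2]>I[:,0]+25)&(q[:,2]>.135)&(q[:,2]<.19); h=q[b]; print(len(h),cv2.minAreaRect(np.float32(h[:,:2]*1000)))
```

```text
t 3.1167 tcp [ 0.4544 -0.3468  0.2092] F [-0.5  1.  -0.6] gap 1.0
R [[-0.978, 0.21, 0.004], [0.21, 0.978, 0.005], [-0.003, 0.006, -1.0]]
869 ((453.0490417480469, -354.93707275390625), (19.241662979125977, 20.4760684967041), 77.61495208740234)
```

View pics/w3.png

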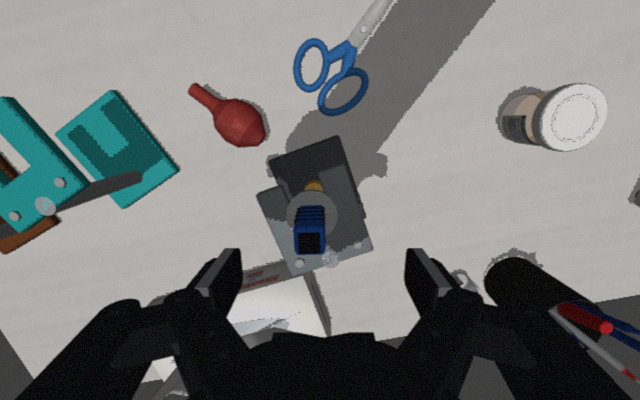

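The jaws are now square to the handle, whose top is at (310,232). A shift of about 8.6 mm along −y of the tool is left, then down 56 mm.

move_arm(plan=[[100,[0,-0.23,0],[0.005,-0.003,0]],[100,[0,0,0],[0,0,0]],[100,[0,0,0.6],[0,0,0]],[100,[0,0,0.5],[0,0,0]],[100,[0,0,0.3],[0,0,0]]])

```text
time_s: 3.58
tool_pos: [0.4611, -0.3599, 0.1665]
tcp_rot: [0.014, 0.104, 0.994, -0.003]
wrist_force: [-0.9, 0.3, 0.2]
finger_gap: 1.001
```

```bash
python3 -c "
from h import *
st()"
```

```text
t 3.5833 tcp [ 0.4611 -0.3599  0.1665] F [-0.9  0.3  0.2] gap 1.001
R [[-0.978, 0.207, 0.028], [0.207, 0.978, -0.01], [-0.029, -0.004, -1.0]]
```

move_arm(plan=[[100,[0.2,0.07,0],[-0.004,0.029,0]],[100,[0,0,0],[0,0,0]]])

```text
time_s: 3.75
tool_pos: [0.4532, -0.3552, 0.1666]
tcp_rot: [-0.001, 0.104, 0.995, 0.001]
wrist_force: [-0.7, 0.1, 0.7]
finger_gap: 1.001
```

```bash
python3 -c "
from h import *
st()"
```

```text
t 3.75 tcp [ 0.4532 -0.3552  0.1666] F [-0.7  0.1  0.7] gap 1.001
R [[-0.978, 0.207, -0.002], [0.207, 0.978, 0.002], [0.003, 0.001, -1.0]]
```

move_arm(plan=[[100,[0,0,0.17],[0,0,0]],[100,[0,0,0.17],[0,0,0]],[100,[0,0,0],[0,0,0]],[30,[0,0,0],[0,0,0]],[30,[0,0,0],[0,0,0]]])

```text
time_s: 4.17
tool_pos: [0.4551, -0.3563, 0.1557]
tcp_rot: [0.001, 0.104, 0.995, -0.0]
wrist_force: [-0.0, -0.7, -0.7]
finger_gap: 0.749
```

```bash
python3 -c "
from h import *
st()"
```

```text
t 4.1667 tcp [ 0.4551 -0.3563  0.1557] F [-0.  -0.7 -0.7] gap 0.749
R [[-0.978, 0.207, 0.002], [0.207, 0.978, -0.001], [-0.003, -0.001, -1.0]]
```

Good pose, so I close.

move_arm(plan=[[5,[0.03,0,0.05],[0,0,0]],[5,[0,0,0],[0,0,0]],[5,[0,0,0],[0,0,0]],[5,[0,0,0],[0,0,0]],[5,[0,0,0],[0,0,0]]], squeeze=60)

```text
time_s: 4.58
tool_pos: [0.454, -0.3564, 0.1542]
tcp_rot: [0.002, 0.104, 0.995, -0.001]
wrist_force: [0.1, -1.3, -1.7]
finger_gap: 0.226
```

move_arm(plan=[[5,[0,0,0],[0,0,0]],[5,[0,0,0],[0,0,0]]])

```text
time_s: 4.75
tool_pos: [0.454, -0.3563, 0.1542]
tcp_rot: [0.002, 0.104, 0.995, -0.001]
wrist_force: [0.2, 0.0, -0.0]
finger_gap: 0.226
```

```bash
python3 -c "
from h import *
st()"
```

```text
t 4.75 tcp [ 0.454  -0.3563  0.1542] F [ 0.2  0.  -0. ] gap 0.226
R [[-0.978, 0.207, 0.003], [0.207, 0.978, -0.002], [-0.004, -0.001, -1.0]]
```

Gripped: opening 0.226 is about 19 mm against the 20 mm handle. Lifting straight up, gently.

move_arm(plan=[[5,[0,0,-0.2],[0,0,0]],[5,[0,0,-0.4],[0,0,0]],[5,[0,0,-0.4],[0,0,0]]])

```text
time_s: 5.0
tool_pos: [0.4517, -0.3546, 0.1925]
tcp_rot: [-0.002, 0.104, 0.995, 0.001]
wrist_force: [0.7, -0.1, -0.5]
finger_gap: 0.227
```

```bash
python3 -c "
from h import *
st()"
```

```text
t 5.0 tcp [ 0.4517 -0.3546  0.1925] F [ 0.7 -0.1 -0.5] gap 0.227
R [[-0.978, 0.207, -0.004], [0.207, 0.978, 0.002], [0.004, 0.001, -1.0]]
```

move_arm(plan=[[5,[-0.06,-0.03,-0.4],[0,0.003,0]],[5,[-0.01,0,-0.4],[0,0,0]],[5,[-0.01,0,-0.4],[0,0,0]]])

```text
time_s: 5.25
tool_pos: [0.454, -0.3563, 0.2434]
tcp_rot: [-0.005, 0.105, 0.994, 0.001]
wrist_force: [-0.4, 0.4, -0.9]
finger_gap: 0.223
```

move_arm(plan=[[5,[-0.02,0,-0.4],[0,0,0]],[5,[-0.01,0,-0.6],[0,0,0]],[5,[0,0,-0.6],[0,0,0]],[5,[0,0,0],[0,0,0]]])

```text
time_s: 5.58
tool_pos: [0.4557, -0.3578, 0.3151]
tcp_rot: [-0.003, 0.105, 0.994, 0.0]
wrist_force: [1.0, -1.2, -0.1]
finger_gap: 0.23
```

Run:
```python
from h import *
st(); im,d=cam('wrist'); cv2.imwrite('pics/w4.png',im[100:400,:,::-1])
cam('scene')
P,im,d=pts('scene'); q=P.reshape(-1,3); I=im.reshape(-1,3).astype(int)
# brass
m=(d.ravel()>0)&(np.hypot(q[:,0]-.452,q[:,1]+.3555)<.03)&(I[:,0]>I[:,2]+30)&(I[:,0]>I[:,1]+10)
print(m.sum(),q[m].mean(0) if m.any() else '',q[m].min(0),q[m].max(0))
```

```text
t 5.5833 tcp [ 0.4557 -0.3578  0.3151] F [ 1.  -1.2 -0.1] gap 0.23
R [[-0.978, 0.209, -0.005], [0.209, 0.978, 0.001], [0.005, 0.0, -1.0]]
26 [ 0.44970657 -0.36013297  0.2217959 ] [ 0.44359272 -0.3665262   0.21400991] [ 0.46042468 -0.34972338  0.22895912]
```

View pics/w4.png

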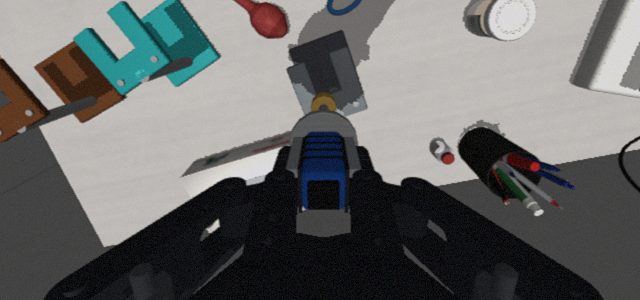

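The probe is held square, the brass collar is at (323,102), and stop ≈ 28 mm at the start. Now to the block.

move_arm(plan=[[5,[0.13,0.9,0],[0,0,0]],[5,[0.13,0.95,0],[0,0,0]],[5,[0.13,0.95,0],[0,0,0]],[5,[0.13,0.95,0],[0,0,0]],[5,[0.13,0.95,0],[0,0,0]]])

```text
time_s: 6.1
tool_pos: [0.4631, -0.1695, 0.3057]
tcp_rot: [-0.01, 0.115, 0.993, -0.001]
wrist_force: [0.8, -0.7, -2.4]
finger_gap: 0.23
```

move_arm(plan=[[5,[0.13,0.95,0],[0,0,0]],[5,[0.13,0.95,0],[0,0,0]],[5,[0.13,0.8,0],[0,0,0]],[5,[0.1,0.5,0],[0,0,0]],[5,[0,0,0],[0,0,0]]])

```text
time_s: 6.52
tool_pos: [0.4679, -0.024, 0.2992]
tcp_rot: [-0.016, 0.109, 0.994, -0.0]
wrist_force: [-0.5, 0.2, -1.1]
finger_gap: 0.227
```

move_arm(plan=[[5,[0,0,0],[-0.12,-0.019,0]],[5,[0,0,0],[-0.12,-0.019,0]],[5,[0,0,0],[-0.12,-0.019,0]],[5,[0,0,0],[-0.12,-0.019,0]],[5,[0,0,0],[0,0,0]]])

```text
time_s: 6.93
tool_pos: [0.4661, -0.02, 0.2947]
tcp_rot: [0.047, 0.105, 0.964, 0.239]
wrist_force: [-1.5, -1.1, -1.9]
finger_gap: 0.227
```

```bash
cat >> h.py <<'E'
AX=np.array([-.168,-.438,.883]); AX/=np.linalg.norm(AX)
def plan(M,h,a=AX,L=.129,off=(0,0)):
    "tool-frame shift (units of 40mm) and turn to bring tip h above M along a"
    s=telemetry.get_state(); r=rot(); Rm=r.as_matrix(); p=np.array(s['tool_pos'])
    zt=Rm.T@(-a); w=np.cross([0,0,1],zt); w*=np.arcsin(np.linalg.norm(w))/max(np.linalg.norm(w),1e-9)
    Rn=(r*R.from_rotvec(w)).as_matrix(); tgt=np.array(M)+a*h-Rn@np.array([off[0],off[1],L])
    print('t',round(s['time_s'],2),'tcp',p.round(4),'F',np.round(s['wrist_force'],1),'Fax',round(float(np.dot(s['wrist_force'],a)),2),'gap',round(s['finger_gap'],3))
    print('turn',w.round(4),'shift',(Rm.T@(tgt-p)/.04).round(3))
    tip=p+Rm@np.array([off[0],off[1],L]); e=tip-M; print('tip h',(e@a*1000).round(1),'lateral mm(world)',((e-(e@a)*a)*1000).round(1))
E
python3 - <<'E'
from h import *
im,d=cam('wrist'); cv2.imwrite('pics/w5.png',im[:,:,::-1]); plan((.517,.1126,.1165),.04); wells()
E
```

```text
t 6.98 tcp [ 0.4664 -0.0191  0.2949] F [ 0.2  0.7 -1.1] Fax -1.28 gap 0.226
turn [ 0.0025 -0.0312  0.    ] shift [-0.191  1.007  1.366]
tip h 94.8 lateral mm(world) [-16.8 -32.4 -19.3]
ring 179 [0.5155 0.1128 0.117 ] n [-0.169 -0.447  0.878]
face 3208 [0.5063 0.1197 0.1163] [-0.168 -0.439  0.883] tilt 28.05065322815608 yaw 69.0315305928643
housing 4121 ((521.4011840820312, 126.23194885253906), (147.5734100341797, 156.1107940673828), 68.4159164428711)
ring ellipse px ((353.7037353515625, 185.6243133544922), (25.336753845214844, 26.26554298400879), 58.6845588684082)
```

View pics/w5.png

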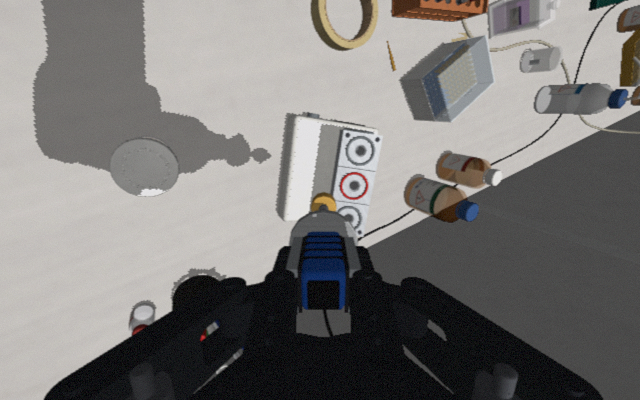

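The wrist view shows the red ring at (354,186) on the middle well and the collar at (323,203). I close in on the axis, tip 40 mm above the mouth.

move_arm(plan=[[5,[-0.1,0.5,0.3],[0.002,-0.03,0]],[5,[-0.1,0.5,0.4],[0,0,0]],[5,[0,0,0.5],[0,0,0]],[5,[0,0,0],[0,0,0]]])

```text
time_s: 7.32
tool_pos: [0.4894, 0.0356, 0.2694]
tcp_rot: [0.059, 0.109, 0.966, 0.228]
wrist_force: [-0.9, 1.1, -0.5]
finger_gap: 0.224
```

Run:
```python
from h import *
plan((.5162,.1127,.1168),.025)
for n in('scene','top','wrist'): cam(n)
wells()
def crop(n,u,v,w,h):
    im=np.load(f'last_{n}.npz')['im'][v-h//2:v+h//2,u-w//2:u+w//2,::-1]; return cv2.resize(im,(400,300),interpolation=cv2.INTER_CUBIC)
cv2.imwrite('pics/c2.png',np.vstack([np.hstack([crop('scene',268,130,64,48),crop('top',209,180,64,48)]),np.hstack([crop('wrist',335,190,160,120),crop('wrist',320,280,320,240)])]))
```

```text
t 7.32 tcp [0.4894 0.0356 0.2694] F [-0.9  1.1 -0.5] Fax -0.76 gap 0.224
turn [-0.0126 -0.0026  0.    ] shift [0.062 0.027 0.476]
tip h 44.1 lateral mm(world) [ 1.7 -2.7 -1. ]
ring 201 [0.513  0.1138 0.1171] n [-0.156 -0.442  0.883]
face 3633 [0.4957 0.1219 0.1153] [-0.166 -0.438  0.883] tilt 27.951944092370997 yaw 69.22853484278389
housing 6291 ((521.459228515625, 126.92015075683594), (148.8391571044922, 155.60374450683594), 68.93521118164062)
ring ellipse px ((325.7402038574219, 180.98390197753906), (29.48507308959961, 30.20395851135254), 90.11763000488281)
```

View pics/c2.png

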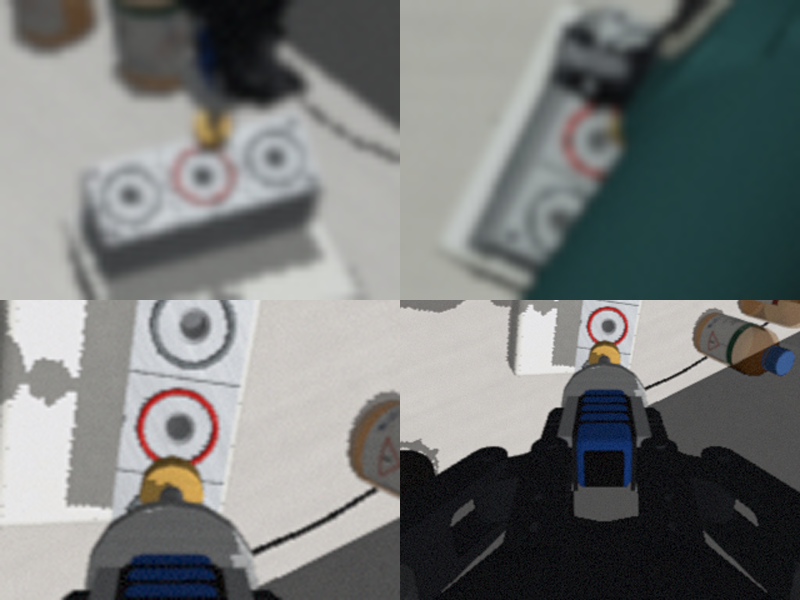

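Crops: in the scene panel the collar is at (210,128), just above the red well at (204,176). In the wrist panel the ring centre is at (177,427) and the collar at (172,490). The tip is about 2.5 mm off in tool y, which agrees with the computed correction. I'll check the other direction by projection.

Run:
```python
from h import *
def KT(n):
    z=np.load(f'last_{n}.npz'); f=200/np.tan(np.radians(z['fov_y'])/2); K=np.array([[f,0,z['cx']],[0,f,z['cy']],[0,0,1]]); return K,z['pose']
def pr(n,X):
    K,T=KT(n); x=K@(np.linalg.inv(T)@np.append(X,1))[:3]; return (x[:2]/x[2]).round(1)
K,T=KT('wrist'); ray=T[:3,:3]@np.linalg.inv(K)@[325.75,181,1]
n=np.array([-.168,-.439,.883]); 
for c in ([.4957,.1219,.1153],[.5063,.1197,.1163]): print('mouth',(T[:3,3]+ray*((np.array(c)-T[:3,3])@n)/(ray@n)).round(4))
s=telemetry.get_state(); p=np.array(s['tool_pos']); Rm=rot().as_matrix()
for L in (.129,.094,.04): print(L,'scene',pr('scene',p+Rm@[0,0,L]),'wrist',pr('wrist',p+Rm@[0,0,L]))
print('+5mm tool x',pr('scene',p+Rm@[.005,0,.094]))
print('M',pr('scene',[.5162,.1127,.1168]),pr('wrist',[.5162,.1127,.1168]))
# brass in scene
im=np.load('last_scene.npz')['im'].astype(int); m=(im[...,0]>im[...,2]+60)&(im[...,0]>110)&(im[...,1]>im[...,2]+25); m[:,:240]=0;m[:,300:]=0;m[:100]=0;m[150:]=0; print('collar px',np.argwhere(m)[:,::-1].mean(0),m.sum())
im=np.load('last_wrist.npz')['im'].astype(int); m=(im[...,0]>im[...,2]+60)&(im[...,1]>im[...,2]+35)&(im[...,0]>120); m[:150]=0;m[250:]=0;m[:,:280]=0;m[:,370:]=0; print('collar wrist',np.argwhere(m)[:,::-1].mean(0),m.sum())
```

```text
mouth [0.5168 0.114  0.1154]
mouth [0.5168 0.114  0.1154]
0.129 scene [270.2 129.4] wrist [322.2 198.3]
0.094 scene [270.6 125.6] wrist [322.  209.8]
0.04 scene [271.2 119.4] wrist [321.6 236. ]
+5mm tool x [269.3 126.1]
M [267.8 134.1] [325.3 181.2]
collar px [269.33333333 126.44444444] 9
collar wrist [325.69756098 202.30731707] 205
```

Run:
```python
from h import *
P,im,d=pts('wrist'); s=telemetry.get_state(); Rm=rot().as_matrix(); Q=(P-np.array(s['tool_pos']))@Rm; I=im.astype(int)
b=(I[...,2]>I[...,0]+40)&(d>0)&(np.abs(Q[...,0])<.03)&(np.abs(Q[...,1])<.03)&(np.abs(Q[...,2])<.04)
q=Q[b]*1000; print(len(q),np.percentile(q,[2,25,50,75,98],axis=0).round(1).tolist())
f=Q[(d>0)&(np.abs(Q[...,2]-.023)<.0025)&(np.abs(Q[...,0])<.04)&(np.abs(Q[...,1])<.03)]*1000; print('flange top',len(f),np.percentile(f,[0.5,50,99.5],axis=0).round(1).tolist(), cv2.minEnclosingCircle(np.float32(f[:,:2])))
c=Q[(d>0)&(Q[...,2]>.075)&(Q[...,2]<.11)&(np.abs(Q[...,0])<.025)&(np.abs(Q[...,1])<.025)&(I[...,0]>I[...,2]+40)]*1000; print('collar',len(c),np.percentile(c,[1,50,99],axis=0).round(1).tolist())
```

```text
1808 [[-4.6, -8.2, -24.6], [8.9, -4.4, -22.8], [10.8, 1.0, -18.2], [11.2, 6.6, -4.6], [11.7, 10.3, 19.2]]
flange top 1150 [[1.7, -18.8, 20.6], [13.5, 1.5, 24.2], [22.0, 21.4, 25.4]] ((1.7864686250686646, 1.2624688148498535), 20.83452796936035)
collar 315 [[0.0, -9.1, 91.3], [7.2, 1.7, 93.4], [12.5, 10.9, 104.4]]
```

```bash
python3 -c "
from h import *
plan((.5168,.114,.1154),.015,off=(.0015,.0011))"
```

```text
t 7.47 tcp [0.4913 0.0327 0.2726] F [-0.1 -0.7 -0.8] Fax -0.41 gap 0.229
turn [-0.0103  0.0045  0.    ] shift [0.094 0.032 0.868]
tip h 49.7 lateral mm(world) [ 3.6 -3.  -0.8]
```

move_arm(plan=[[5,[0.09,0.03,0.3],[-0.01,0.004,0]],[5,[0,0,0],[0,0,0]],[5,[0,0,0],[0,0,0]]])

```text
time_s: 7.72
tool_pos: [0.4914, 0.0373, 0.2648]
tcp_rot: [0.063, 0.111, 0.964, 0.233]
wrist_force: [0.7, -0.3, -0.1]
finger_gap: 0.226
```

```bash
cat > m.py <<'E'
from h import *
def meas():
    s=telemetry.get_state(); Rm=rot().as_matrix(); p0=np.array(s['tool_pos']); cam('wrist'); p1=np.array(telemetry.get_state()['tool_pos'])
    print('drift',((p1-p0)*1000).round(1)); P,im,d=pts('wrist'); Q=(P-p0)@Rm; I=im.astype(int)
    f=Q[(d>0)&(np.abs(Q[...,2]-.023)<.0025)&(np.abs(Q[...,0])<.04)&(np.abs(Q[...,1])<.03)]*1000; print('flange',len(f),cv2.minEnclosingCircle(np.float32(f[:,:2])))
    c=Q[(d>0)&(Q[...,2]>.065)&(Q[...,2]<.11)&(np.abs(Q[...,0])<.025)&(np.abs(Q[...,1])<.025)&(I[...,0]>I[...,2]+40)&(I[...,1]>I[...,2]+20)]*1000; print('collar',len(c),np.percentile(c,[1,50,99],axis=0).round(1).tolist())
    z=np.load('last_wrist.npz'); T=z['pose']; red=(I[...,0]>I[...,1]+50)&(I[...,1]<I[...,2]+20)&(d>0)&(np.hypot(P[...,0]-.517,P[...,1]-.113)<.03)
    e=cv2.fitEllipse(np.float32(np.argwhere(red)[:,::-1])); fl=200/np.tan(np.radians(z['fov_y'])/2)
    ray=T[:3,:3]@np.array([(e[0][0]-z['cx'])/fl,(e[0][1]-z['cy'])/fl,1]); o=T[:3,3]; r=P[red]
    Qf=P-r.mean(0); mk=(d>0)&(np.abs(Qf@AX)<.004)&(np.linalg.norm(Qf,axis=-1)<.06); c0=P[mk].mean(0)
    M=o+ray*((c0-o)@AX)/(ray@AX); print('ellipse',e,'M',M.round(4)); return M
E
python3 - <<'E'
from m import *
M=meas(); plan(M,.01,off=(.0015,.0011)); print(np.round(telemetry.get_state()['joint_velocities'],2),np.round(telemetry.get_state()['qpos'],2))
E
```

```text
drift [-0.2  0.1 -0.1]
flange 1175 ((1.139105200767517, 0.7808136343955994), 20.81154441833496)
collar 313 [[-0.7, -9.6, 90.3], [6.5, 1.3, 92.6], [11.8, 10.5, 102.0]]
ellipse ((324.4632873535156, 183.1049041748047), (30.15928840637207, 31.13945198059082), 89.46774291992188) M [0.5167 0.1139 0.1155]
t 7.77 tcp [0.4912 0.0374 0.2647] F [ 0.5 -0.5 -1.7] Fax -1.37 gap 0.226
turn [-0.002   0.0047  0.    ] shift [0.051 0.014 0.764]
tip h 40.5 lateral mm(world) [ 2.3 -1.3 -0.2]
[-0.   -0.   -0.    0.   -0.01 -0.    0.01] [-0.31  0.14  0.49  2.11 -0.7   0.93  1.95]
```

move_arm(plan=[[5,[0.06,0.02,0.35],[-0.002,0.005,0]],[5,[0,0,0.3],[0,0,0]],[5,[0,0,0],[0,0,0]],[5,[0,0,0],[0,0,0]]])

```text
time_s: 8.1
tool_pos: [0.4947, 0.0498, 0.2414]
tcp_rot: [0.062, 0.111, 0.964, 0.234]
wrist_force: [-0.2, 0.6, 0.1]
finger_gap: 0.227
```

Run:
```python
from m import *
plan((.5167,.1139,.1155),.003,off=(.001,.0008))
```

```text
t 8.1 tcp [0.4947 0.0498 0.2414] F [-0.2  0.6  0.1] Fax -0.19 gap 0.227
turn [-0.      0.0028  0.    ] shift [0.032 0.006 0.275]
tip h 14.0 lateral mm(world) [ 1.5 -0.6 -0. ]
```

move_arm(plan=[[5,[0.03,0.005,0.2],[0,0.003,0]],[5,[0,0,0.15],[0,0,0]],[5,[0,0,0.1],[0,0,0]],[5,[0,0,0],[0,0,0]]])

```text
time_s: 8.43
tool_pos: [0.4967, 0.059, 0.2235]
tcp_rot: [0.06, 0.111, 0.964, 0.234]
wrist_force: [-0.2, 0.9, -1.2]
finger_gap: 0.222
```

Run:
```python
from m import *
plan((.5167,.1139,.1155),-.01,off=(.001,.0008)); st()
```

```text
t 8.43 tcp [0.4967 0.059  0.2235] F [-0.2  0.9 -1.2] Fax -1.47 gap 0.222
turn [-0.0007 -0.0013  0.    ] shift [-0.005  0.007  0.094]
tip h -6.2 lateral mm(world) [-0.4 -0.2 -0.2]
t 8.4333 tcp [0.4967 0.059  0.2235] F [-0.2  0.9 -1.2] gap 0.222
R [[-0.968, 0.185, 0.167], [0.241, 0.866, 0.438], [-0.063, 0.464, -0.884]]
```

The tip is 6 mm into the mouth with no contact force. Continuing in small steps.

move_arm(plan=[[5,[0,0.005,0.2],[0,0,0]],[5,[0,0,0.2],[0,0,0]],[5,[0,0,0],[0,0,0]]])

```text
time_s: 8.68
tool_pos: [0.5003, 0.0666, 0.2084]
tcp_rot: [0.06, 0.111, 0.964, 0.234]
wrist_force: [-0.8, 0.2, -0.6]
finger_gap: 0.226
```

Run:
```python
from m import *
plan((.5167,.1139,.1155),-.035,off=(.001,.0008)); im,d=cam('wrist'); cv2.imwrite('pics/c3.png',cv2.resize(im[130:250,240:400,::-1],(640,480)))
```

```text
t 8.68 tcp [0.5003 0.0666 0.2084] F [-0.8  0.2 -0.6] Fax -0.46 gap 0.226
turn [-0.0007  0.0003  0.    ] shift [0.012 0.    0.286]
tip h -23.5 lateral mm(world) [ 0.5 -0.2 -0. ]
```

View pics/c3.png

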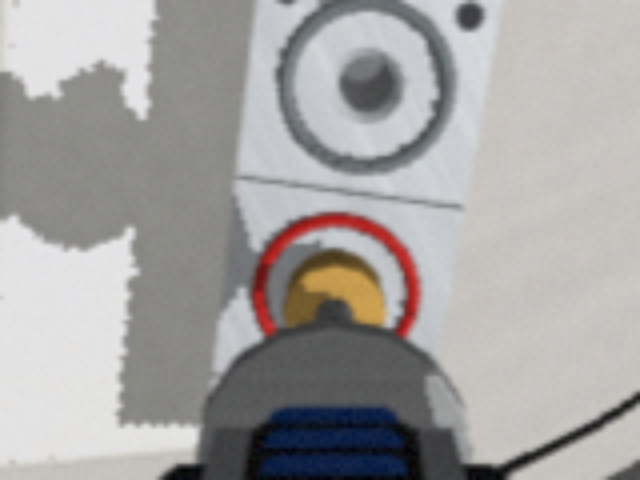

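The collar (335,290 in the crop) is centred in the red ring and the rod is inside the well. Continuing.

move_arm(plan=[[5,[0.01,0,0.2],[0,0,0]],[5,[0,0,0.2],[0,0,0]],[5,[0,0,0.1],[0,0,0]],[5,[0,0,0],[0,0,0]]])

```text
time_s: 9.07
tool_pos: [0.5041, 0.0755, 0.1902]
tcp_rot: [0.061, 0.111, 0.964, 0.234]
wrist_force: [-0.3, -0.7, 1.7]
finger_gap: 0.229
```

Run:
```python
from m import *
plan((.5167,.1139,.1155),-.05,off=(.001,.0008))
```

```text
t 9.07 tcp [0.5041 0.0755 0.1902] F [-0.3 -0.7  1.7] Fax 1.82 gap 0.229
turn [ 0.0001  0.0021 -0.    ] shift [0.023 0.002 0.148]
tip h -44.1 lateral mm(world) [ 1.1 -0.4  0. ]
```

move_arm(plan=[[5,[0.02,0,0.08],[0,0.002,0]],[5,[0,0,0.05],[0,0,0]],[5,[0,0,0],[0,0,0]]])

```text
time_s: 9.32
tool_pos: [0.5051, 0.0779, 0.1854]
tcp_rot: [0.061, 0.111, 0.964, 0.234]
wrist_force: [0.3, -0.6, -0.4]
finger_gap: 0.227
```

Run:
```python
from m import *
plan((.5167,.1139,.1155),-.053,off=(.001,.0008))
```

```text
t 9.32 tcp [0.5051 0.0779 0.1854] F [ 0.3 -0.6 -0.4] Fax -0.12 gap 0.227
turn [ 0.0001  0.0016 -0.    ] shift [0.023 0.001 0.086]
tip h -49.6 lateral mm(world) [ 1.1 -0.3  0.1]
```

move_arm(plan=[[5,[0.02,0,0.05],[0,0.001,0]],[5,[0,0,0.03],[0,0,0]],[5,[0,0,0],[0,0,0]]])

```text
time_s: 9.57
tool_pos: [0.5055, 0.0793, 0.1827]
tcp_rot: [0.061, 0.111, 0.964, 0.234]
wrist_force: [0.2, -0.6, -0.8]
finger_gap: 0.225
```

Run:
```python
from m import *
plan((.5167,.1139,.1155),-.053,off=(.001,.0008))
```

```text
t 9.57 tcp [0.5055 0.0793 0.1827] F [ 0.2 -0.6 -0.8] Fax -0.52 gap 0.225
turn [ 0.0002  0.0023 -0.    ] shift [0.021 0.001 0.01 ]
tip h -52.6 lateral mm(world) [ 1.1 -0.3  0.1]
```

move_arm(plan=[[5,[0.01,0,0.03],[0,0,0]],[5,[0,0,0.03],[0,0,0]]])

```text
time_s: 9.73
tool_pos: [0.506, 0.0795, 0.1818]
tcp_rot: [0.062, 0.112, 0.964, 0.235]
wrist_force: [-6.8, -8.6, 17.8]
finger_gap: 0.221
```

Run:
```python
from m import *
plan((.5167,.1139,.1155),-.053,off=(.001,.0008))
```

```text
t 9.73 tcp [0.506  0.0795 0.1818] F [-6.8 -8.6 17.8] Fax 20.63 gap 0.221
turn [ 0.0012  0.004  -0.    ] shift [ 0.031  0.004 -0.016]
tip h -53.6 lateral mm(world) [ 1.7 -0.4  0.1]
```

Bottomed out at 53.6 mm measured, with an axial transient of 20 N. Relaxing to a light hold.

move_arm(plan=[[5,[0.01,0,-0.005],[0,0,0]],[5,[0,0,0],[0,0,0]]])

```text
time_s: 9.9
tool_pos: [0.5051, 0.0794, 0.1821]
tcp_rot: [0.062, 0.112, 0.964, 0.235]
wrist_force: [0.3, -1.0, -1.0]
finger_gap: 0.225
```

Run:
```python
from m import *
plan((.5167,.1139,.1155),-.053,off=(.001,.0008))
```

```text
t 9.9 tcp [0.5051 0.0794 0.1821] F [ 0.3 -1.  -1. ] Fax -0.55 gap 0.225
turn [ 0.0018  0.0033 -0.    ] shift [ 0.009  0.006 -0.003]
tip h -53.1 lateral mm(world) [ 0.8 -0.2  0. ]
```

move_arm(plan=[[5,[0,0,0.015],[0,0,0]],[5,[0,0,0.01],[0,0,0]],[5,[0,0,0.01],[0,0,0]],[5,[0,0,0.01],[0,0,0]]])

```text
time_s: 10.23
tool_pos: [0.5054, 0.0793, 0.1818]
tcp_rot: [0.062, 0.112, 0.963, 0.235]
wrist_force: [-2.9, -3.2, 6.6]
finger_gap: 0.227
```

Run:
```python
from m import *
plan((.5167,.1139,.1155),-.053,off=(.001,.0008))
```

```text
t 10.23 tcp [0.5054 0.0793 0.1818] F [-2.9 -3.2  6.6] Fax 7.74 gap 0.227
turn [ 0.0031  0.0041 -0.    ] shift [ 0.017  0.012 -0.01 ]
tip h -53.4 lateral mm(world) [ 1.2 -0.4  0. ]
```

About 8 N in contact. Holding around 2.3 s with a very light push.

move_arm(plan=[[5,[0,0,0.007],[0.002,0.002,0]],[5,[0,0,0.007],[0,0,0]],[5,[0,0,0.007],[0,0,0]],[5,[0,0,0.007],[0,0,0]],[5,[0,0,0.007],[0,0,0]]])

```text
time_s: 10.65
tool_pos: [0.5055, 0.0792, 0.1818]
tcp_rot: [0.061, 0.112, 0.964, 0.235]
wrist_force: [-2.6, -3.2, 7.7]
finger_gap: 0.229
```

move_arm(plan=[[5,[0,0,0.007],[0,0,0]],[5,[0,0,0.007],[0,0,0]],[5,[0,0,0.007],[0,0,0]],[5,[0,0,0.007],[0,0,0]],[5,[0,0,0.007],[0,0,0]]])

```text
time_s: 11.07
tool_pos: [0.5055, 0.079, 0.1817]
tcp_rot: [0.062, 0.112, 0.963, 0.236]
wrist_force: [-2.9, -3.6, 5.6]
finger_gap: 0.229
```

Run:
```python
from m import *
plan((.5167,.1139,.1155),-.053,off=(.001,.0008))
```

```text
t 11.07 tcp [0.5055 0.079  0.1817] F [-2.9 -3.6  5.6] Fax 6.99 gap 0.229
turn [ 0.0047  0.0026 -0.    ] shift [ 0.022  0.018 -0.01 ]
tip h -53.4 lateral mm(world) [ 1.1 -0.4  0. ]
```

move_arm(plan=[[5,[0,0,0.007],[0.003,0.001,0]],[5,[0,0,0.007],[0,0,0]],[5,[0,0,0.007],[0,0,0]],[5,[0,0,0.007],[0,0,0]],[5,[0,0,0.007],[0,0,0]]])

```text
time_s: 11.48
tool_pos: [0.5056, 0.0791, 0.1817]
tcp_rot: [0.061, 0.112, 0.963, 0.236]
wrist_force: [-2.5, -3.4, 6.3]
finger_gap: 0.226
```

move_arm(plan=[[5,[0,0,0.007],[0.001,0,0]],[5,[0,0,0.007],[0,0,0]],[5,[0,0,0.007],[0,0,0]],[5,[0,0,0.007],[0,0,0]],[5,[0,0,0.007],[0,0,0]]])

```text
time_s: 11.9
tool_pos: [0.5056, 0.079, 0.1817]
tcp_rot: [0.061, 0.112, 0.963, 0.236]
wrist_force: [-2.5, -3.4, 6.0]
finger_gap: 0.224
```

move_arm(plan=[[5,[0,0,0.007],[0.001,0,0]],[5,[0,0,0.007],[0,0,0]],[5,[0,0,0.007],[0,0,0]],[5,[0,0,0.007],[0,0,0]],[5,[0,0,0.007],[0,0,0]]])

```text
time_s: 12.32
tool_pos: [0.5056, 0.0789, 0.1816]
tcp_rot: [0.061, 0.112, 0.963, 0.237]
wrist_force: [-2.5, -3.1, 6.5]
finger_gap: 0.228
```

Run:
```python
from m import *
plan((.5167,.1139,.1155),0.04,off=(.001,.0008)); st()
```

```text
t 12.32 tcp [0.5056 0.0789 0.1816] F [-2.5 -3.1  6.5] Fax 7.5 gap 0.228
turn [ 0.0055  0.0021 -0.    ] shift [ 0.018  0.033 -2.335]
tip h -53.4 lateral mm(world) [ 1.1 -0.4  0. ]
t 12.3167 tcp [0.5056 0.0789 0.1816] F [-2.5 -3.1  6.5] gap 0.228
R [[-0.967, 0.186, 0.171], [0.244, 0.863, 0.442], [-0.065, 0.47, -0.88]]
```

Held about 2.2 s at around 7 N. Drawing out along the axis.

move_arm(plan=[[5,[0,0,-0.1],[0.004,0.002,0]],[5,[0.01,0,-0.25],[0,0,0]],[5,[0,0,-0.3],[0,0,0]],[5,[0,0,-0.3],[0,0,0]]])

```text
time_s: 12.65
tool_pos: [0.4972, 0.0634, 0.2141]
tcp_rot: [0.057, 0.111, 0.964, 0.234]
wrist_force: [1.5, 1.2, -1.9]
finger_gap: 0.229
```

Run:
```python
from m import *
plan((.5167,.1139,.1155),0.04,off=(.001,.0008))
```

```text
t 12.65 tcp [0.4972 0.0634 0.2141] F [ 1.5  1.2 -1.9] Fax -2.45 gap 0.229
turn [-0.001  -0.0052  0.    ] shift [-0.025  0.015 -1.413]
tip h -16.5 lateral mm(world) [-2.1 -0.2 -0.5]
```

move_arm(plan=[[5,[-0.04,0.01,-0.25],[0,-0.005,0]],[5,[0,0,-0.4],[0,0,0]],[5,[0,0,-0.6],[0,0,0]],[5,[0,0,-0.8],[0,0,0]],[5,[0,0,-0.3],[0,0,0]]])

```text
time_s: 13.07
tool_pos: [0.4804, 0.0205, 0.3012]
tcp_rot: [0.058, 0.111, 0.964, 0.233]
wrist_force: [-0.1, -0.2, 0.5]
finger_gap: 0.225
```

move_arm(plan=[[5,[0,0,0],[0,0,0]],[5,[0,0,0],[0,0,0]]])

```text
time_s: 13.23
tool_pos: [0.4811, 0.0194, 0.3039]
tcp_rot: [0.061, 0.112, 0.964, 0.233]
wrist_force: [0.3, 0.0, -1.1]
finger_gap: 0.227
```

Run:
```python
from m import *
plan((.5167,.1139,.1155),0.06,off=(.001,.0008)); meas(); plan((.454,-.3563,.2),0,a=np.array([0,0,1.]))
```

```text
t 13.23 tcp [0.4811 0.0194 0.3039] F [ 0.3  0.  -1.1] Fax -1.03 gap 0.227
turn [-0.0018  0.0015  0.    ] shift [-0.011  0.002  0.618]
tip h 84.7 lateral mm(world) [-0.3 -0.2 -0.1]
drift [-0.1  0.2 -0.4]
flange 1175 ((1.2468045949935913, 0.7403512597084045), 20.861446380615234)
collar 69 [[7.2, -7.1, 65.4], [10.7, 0.4, 68.7], [12.0, 8.9, 73.8]]
ellipse ((323.7550048828125, 177.96495056152344), (26.691068649291992, 27.17128562927246), 86.39257049560547) M [0.5168 0.1139 0.1155]
t 13.28 tcp [0.481  0.0197 0.3035] F [ 0.4  0.7 -0.8] Fax -0.77 gap 0.221
turn [ 0.4818  0.067  -0.    ] shift [-1.673 -7.974 -4.776]
tip h -10.5 lateral mm(world) [ 48.7 432.2   0. ]
```

No slip (flange offset unchanged), and the collar's lower face now reads about 53 mm from the tip. I stand the probe upright and go back.

move_arm(plan=[[5,[0,-0.2,-0.3],[0.12,0.017,0]],[5,[0,0,0],[0.12,0.017,0]],[5,[0,0,0],[0.12,0.017,0]],[5,[0,0,0],[0.12,0.017,0]],[5,[0,0,0],[0,0,0]]])

```text
time_s: 13.7
tool_pos: [0.4748, 0.0084, 0.304]
tcp_rot: [-0.006, 0.116, 0.993, -0.008]
wrist_force: [0.1, 1.9, -1.3]
finger_gap: 0.224
```

```bash
cat >> h.py <<'E'
R0=np.array([[-.978,.207,.003],[.207,.978,-.002],[-.004,-.001,-1.]])
def seat(z,p=(.454,-.3563),yaw=78.05):
    s=telemetry.get_state(); r=rot(); Rm=r.as_matrix(); c,sn=np.cos(np.radians(yaw)),np.sin(np.radians(yaw))
    Rt=np.array([[-sn,c,0],[c,sn,0],[0,0,-1.]]); w=(r.inv()*R.from_matrix(Rt)).as_rotvec(); t=np.array([*p,z]); pp=np.array(s['tool_pos'])
    print('t',round(s['time_s'],2),'tcp',pp.round(4),'F',np.round(s['wrist_force'],1),'gap',round(s['finger_gap'],3),'turn',w.round(4),'err mm',((pp-t)*1000).round(1),'shift',(Rm.T@(t-pp)/.04).round(3))
E
python3 -c "
from h import *
seat(.315)"
```

```text
t 13.7 tcp [0.4748 0.0084 0.304 ] F [ 0.1  1.9 -1.3] gap 0.224 turn [-0.017  -0.0109 -0.0234] err mm [ 20.8 364.7 -11. ] shift [-1.587 -8.997 -0.139]
```

move_arm(plan=[[5,[-0.16,-0.9,-0.1],[-0.017,-0.011,-0.023]],[5,[-0.16,-0.95,-0.05],[0,0,0]],[5,[-0.16,-0.95,-0.05],[0,0,0]],[5,[-0.16,-0.95,-0.05],[0,0,0]],[5,[-0.16,-0.95,0],[0,0,0]]])

```text
time_s: 14.12
tool_pos: [0.4678, -0.1725, 0.3052]
tcp_rot: [-0.004, 0.088, 0.996, 0.008]
wrist_force: [2.0, 0.0, -2.2]
finger_gap: 0.221
```

move_arm(plan=[[5,[-0.16,-0.95,0],[0,0,0]],[5,[-0.16,-0.95,0],[0,0,0]],[5,[-0.15,-0.8,0],[0,0,0]],[5,[0,0,0],[0,0,0]],[5,[0,0,0],[0,0,0]]])

```text
time_s: 14.53
tool_pos: [0.4605, -0.2952, 0.2958]
tcp_rot: [-0.005, 0.094, 0.996, 0.013]
wrist_force: [0.8, 0.5, -1.8]
finger_gap: 0.226
```

```bash
python3 -c "
from h import *
seat(.29)"
```

```text
t 14.53 tcp [ 0.4605 -0.2952  0.2958] F [ 0.8  0.5 -1.8] gap 0.226 turn [ 0.0244 -0.0119  0.0209] err mm [ 6.5 61.1  5.8] shift [-0.127 -1.533  0.105]
```

move_arm(plan=[[5,[-0.1,-0.75,0],[0.024,-0.012,0.02]],[5,[0,-0.7,0],[0,0,0]],[5,[0,0,0],[0,0,0]],[5,[0,0,0],[0,0,0]]])

```text
time_s: 14.87
tool_pos: [0.4518, -0.3508, 0.2895]
tcp_rot: [-0.001, 0.103, 0.995, 0.005]
wrist_force: [0.3, 1.0, -2.2]
finger_gap: 0.223
```

```bash
python3 -c "
from h import *
seat(.28)"
```

```text
t 14.87 tcp [ 0.4518 -0.3508  0.2895] F [ 0.3  1.  -2.2] gap 0.223 turn [ 0.009  -0.0024  0.0032] err mm [-2.2  5.5  9.5] shift [-0.082 -0.125  0.235]
```

move_arm(plan=[[5,[-0.08,-0.13,0.1],[0.009,-0.002,0.003]],[5,[0,0,0],[0,0,0]],[5,[0,0,0],[0,0,0]]])

```text
time_s: 15.12
tool_pos: [0.4544, -0.3536, 0.2832]
tcp_rot: [-0.0, 0.103, 0.995, 0.002]
wrist_force: [0.0, -0.7, -0.1]
finger_gap: 0.228
```

```bash
python3 -c "
from h import *
seat(.154)"
```

```text
t 15.12 tcp [ 0.4544 -0.3536  0.2832] F [ 0.  -0.7 -0.1] gap 0.228 turn [ 0.0034 -0.0012  0.003 ] err mm [  0.4   2.7 129.2] shift [-0.007 -0.079  3.231]
```

move_arm(plan=[[5,[0,-0.08,0.3],[0.003,-0.001,0.003]],[5,[0,0,0.4],[0,0,0]],[5,[0,0,0.4],[0,0,0]],[5,[0,0,0.4],[0,0,0]],[5,[0,0,0],[0,0,0]]])

```text
time_s: 15.53
tool_pos: [0.4576, -0.3513, 0.2217]
tcp_rot: [0.002, 0.099, 0.995, 0.002]
wrist_force: [-1.2, 0.7, -1.6]
finger_gap: 0.228
```

```bash
python3 -c "
from h import *
seat(.154)"
```

```text
t 15.53 tcp [ 0.4576 -0.3513  0.2217] F [-1.2  0.7 -1.6] gap 0.228 turn [0.0041 0.0043 0.0094] err mm [ 3.6  5.  67.7] shift [ 0.072 -0.148  1.691]
```

Correct sideways before the collar enters the slot.

move_arm(plan=[[5,[0.07,-0.15,0],[0.004,0.004,0.009]],[5,[0,0,0],[0,0,0]],[5,[0,0,0],[0,0,0]]])

```text
time_s: 15.78
tool_pos: [0.4546, -0.3556, 0.2227]
tcp_rot: [0.0, 0.103, 0.995, 0.0]
wrist_force: [0.5, 0.1, -0.6]
finger_gap: 0.226
```

```bash
python3 -c "
from h import *
seat(.154)"
```

```text
t 15.78 tcp [ 0.4546 -0.3556  0.2227] F [ 0.5  0.1 -0.6] gap 0.226 turn [0.0005 0.0005 0.0024] err mm [ 0.6  0.7 68.7] shift [ 0.012 -0.021  1.717]
```

move_arm(plan=[[5,[0.02,-0.03,0.25],[0,0,0.002]],[5,[0.01,-0.01,0.25],[0,0,0]],[5,[0.01,-0.01,0.25],[0,0,0]],[5,[0,0,0],[0,0,0]]])

```text
time_s: 16.12
tool_pos: [0.4539, -0.358, 0.1926]
tcp_rot: [0.003, 0.104, 0.995, -0.0]
wrist_force: [0.0, 1.1, -1.9]
finger_gap: 0.227
```

```bash
python3 -c "
from h import *
seat(.154)"
```

```text
t 16.12 tcp [ 0.4539 -0.358   0.1926] F [ 0.   1.1 -1.9] gap 0.227 turn [-0.0004  0.0057  0.0007] err mm [-0.1 -1.7 38.6] shift [0.012 0.043 0.965]
```

move_arm(plan=[[5,[0.01,0.04,0.25],[0,0.006,0]],[5,[0,0,0.25],[0,0,0]],[5,[0,0,0.2],[0,0,0]],[5,[0,0,0],[0,0,0]],[5,[0,0,0],[0,0,0]]])

```text
time_s: 16.53
tool_pos: [0.4532, -0.356, 0.1599]
tcp_rot: [-0.002, 0.104, 0.995, 0.0]
wrist_force: [-0.6, -0.2, -1.0]
finger_gap: 0.224
```

```bash
python3 -c "
from h import *
seat(.1542)"
```

```text
t 16.53 tcp [ 0.4532 -0.356   0.1599] F [-0.6 -0.2 -1. ] gap 0.224 turn [ 0.0001 -0.0036  0.0004] err mm [-0.8  0.3  5.7] shift [-0.023 -0.004  0.143]
```

move_arm(plan=[[5,[-0.02,0,0.08],[0,-0.004,0]],[5,[0,0,0.03],[0,0,0]],[5,[0,0,0],[0,0,0]]])

```text
time_s: 16.78
tool_pos: [0.4542, -0.3564, 0.1552]
tcp_rot: [0.001, 0.104, 0.995, -0.0]
wrist_force: [0.1, -0.3, -1.5]
finger_gap: 0.225
```

```bash
python3 -c "
from h import *
seat(.1542)"
```

```text
t 16.78 tcp [ 0.4542 -0.3564  0.1552] F [ 0.1 -0.3 -1.5] gap 0.225 turn [-0.0002  0.0012  0.0004] err mm [ 0.2 -0.1  1. ] shift [0.006 0.001 0.026]
```

move_arm(plan=[[5,[0,0,0.02],[0,0.001,0]],[5,[0,0,0.015],[0,0,0]]])

```text
time_s: 16.95
tool_pos: [0.4545, -0.3567, 0.1543]
tcp_rot: [0.001, 0.104, 0.995, -0.0]
wrist_force: [-0.8, -0.6, -1.0]
finger_gap: 0.223
```

```bash
python3 -c "
from h import *
seat(.1542)"
```

```text
t 16.95 tcp [ 0.4545 -0.3567  0.1543] F [-0.8 -0.6 -1. ] gap 0.223 turn [-0.0005  0.0012  0.0003] err mm [ 0.5 -0.4  0.1] shift [0.015 0.006 0.003]
```

move_arm(plan=[[5,[0.01,0,0.015],[0,0.001,0]],[5,[0,0,0.015],[0,0,0]]])

```text
time_s: 17.12
tool_pos: [0.4546, -0.3567, 0.1542]
tcp_rot: [0.001, 0.104, 0.995, -0.0]
wrist_force: [-2.4, 3.6, 5.2]
finger_gap: 0.23
```

```bash
python3 -c "
from h import *
seat(.1542)"
```

```text
t 17.12 tcp [ 0.4546 -0.3567  0.1542] F [-2.4  3.6  5.2] gap 0.23 turn [-0.0001  0.0014  0.0005] err mm [ 0.6 -0.4  0. ] shift [0.016 0.007 0.   ]
```

Seated: 5 N upward at the same height as at the grasp. Releasing slowly.

move_arm(plan=[[5,[0,0,0],[0,0,0]],[27,[0,0,0],[0,0,0]],[32,[0,0,0],[0,0,0]],[45,[0,0,0],[0,0,0]],[70,[0,0,0],[0,0,0]]])

```text
time_s: 17.53
tool_pos: [0.455, -0.3572, 0.1547]
tcp_rot: [0.002, 0.104, 0.995, -0.001]
wrist_force: [-0.5, -0.1, 0.5]
finger_gap: 0.574
```

move_arm(plan=[[100,[0,0,0],[0,0,0]],[100,[0,0,0],[0,0,0]],[100,[0,0,0],[0,0,0]],[100,[0,0,0],[0,0,0]]])

```text
time_s: 17.87
tool_pos: [0.4551, -0.3574, 0.1546]
tcp_rot: [0.002, 0.104, 0.995, -0.001]
wrist_force: [-0.4, 0.3, -0.1]
finger_gap: 0.996
```

```bash
python3 -c "
from h import *
seat(.30)"
```

```text
t 17.87 tcp [ 0.4551 -0.3574  0.1546] F [-0.4  0.3 -0.1] gap 0.996 turn [-0.0014  0.0034  0.0004] err mm [   1.1   -1.1 -145.4] shift [ 0.019  0.015 -3.635]
```

move_arm(plan=[[100,[0,0,-0.3],[0,0,0]],[100,[0,0,-0.5],[0,0,0]],[100,[0,0,-0.7],[0,0,0]],[100,[0,0,-0.8],[0,0,0]],[100,[0,0,-0.8],[0,0,0]]])

```text
time_s: 18.28
tool_pos: [0.4511, -0.3546, 0.2785]
tcp_rot: [-0.006, 0.105, 0.994, 0.002]
wrist_force: [0.7, -0.1, 0.4]
finger_gap: 1.0
```

move_arm(plan=[[100,[0,0.8,-0.2],[0,0,0]],[100,[0,0.9,0],[0,0,0]],[100,[0,0.9,0],[0,0,0]],[100,[0,0,0],[0,0,0]],[100,[0,0,0],[0,0,0]]])

```text
time_s: 18.7
tool_pos: [0.4759, -0.2551, 0.3007]
tcp_rot: [0.004, 0.108, 0.994, -0.002]
wrist_force: [0.2, -0.8, 0.2]
finger_gap: 1.0
```

Run:
```python
from h import *
st(); cam('wrist'); cam('scene'); handle()
P,im,d=pts('scene'); q=P.reshape(-1,3); I=im.reshape(-1,3).astype(int)
m=(d.ravel()>0)&(np.hypot(q[:,0]-.452,q[:,1]+.3555)<.03)&(I[:,0]>I[:,2]+30)&(I[:,0]>I[:,1]+10)&(q[:,2]<.12)
print(m.sum(),q[m].min(0),q[m].max(0))
a=cv2.resize(np.load('last_scene.npz')['im'][198:246,313:377,::-1],(400,300),interpolation=cv2.INTER_CUBIC)
w=np.load('last_wrist.npz')['im'][:,:,::-1]
cv2.imwrite('pics/c4.png',np.hstack([a,cv2.resize(w[100:300,40:300],(390,300))]))
```

```text
t 18.7 tcp [ 0.4759 -0.2551  0.3007] F [ 0.2 -0.8  0.2] gap 1.0
R [[-0.977, 0.215, 0.008], [0.215, 0.977, -0.004], [-0.008, -0.002, -1.0]]
handle n 564 z 0.135 0.1828 ((453.7314758300781, -355.1064147949219), (20.571577072143555, 19.84769058227539), 79.28768157958984)
top 11262 [ 0.4553 -0.3143  0.3534] ((456.8697814941406, -331.96783447265625), (67.34353637695312, 27.43637466430664), 77.76079559326172)
flange 531 ((464.5904541015625, -346.5567626953125), 34.12753677368164)
fork 2777 0.1251174819379688 ((465.0013427734375, -352.6885986328125), (82.69066619873047, 76.72752380371094), 7.824246883392334)
5 [ 0.44445822 -0.35845733  0.09140876] [ 0.45131138 -0.35301391  0.09560593]
```

View pics/c4.png

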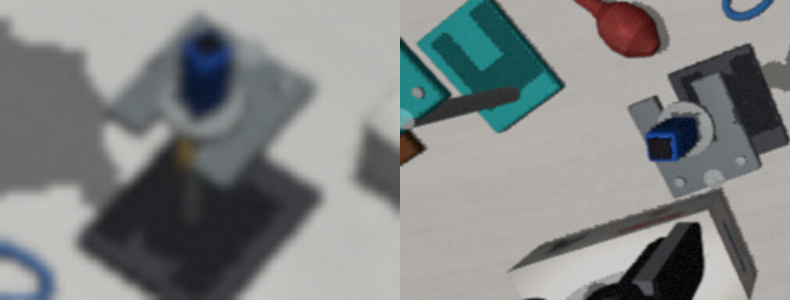

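The probe hangs upright on both prongs. In the left panel the flange is at (203,105), the collar is raised to (185,152), and the bare rod shows below it. The gripper is clear, so I hand in.

```bash
python3 -c "
from h import *
print(manip.sign_off())"
```

```text
the job is handed in; nothing more can be done
None
```

The probe's stop was set in the red-ringed middle well, the probe is hanging back in the grey stand, and the job is handed in at about 19 s of the 61 s allowed.

- **Setting the stop:** I lowered the rod along the leaning well until it bottomed out at about 53.4 mm (nominal 53 mm). I held it there about 2.2 s at roughly 7 N.
- **Force:** first contact with the floor gave a brief 20 N, which I eased off at once.
- **Stop reading:** after drawing out, the collar's lower face measured roughly 53 mm from the tip (it started at about 24–28 mm). The wrist camera saw it only partly, so that figure is good to a few millimetres.
- **Hanging back:** the flange came down at the same height as when I took the probe, with 5 N of contact before release. In the last pictures the handle is within about 1 mm of its starting position, with the same height and turn. The probe stands upright on both prongs with the collar raised.
- **Disagreements:** the fixed cameras and the wrist camera differed by 2–3 mm on positions; I used the wrist camera's.
- **Not re-measured:** the jar, dropper bottle and tape were never approached, but I did not re-measure them at the end.

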